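Unjam two nested dosing cups and sort them into their seats

TASK

Two steel dosing cups are jammed together, the tall narrow one stuck inside the short wide one. Pull the narrow cup out of the wide cup, then stand each cup upright, mouth up, in the round white table seat of its own size: the narrow cup in the smaller seat, the wide cup in the larger one.

Things in the scene. Friction and masses are not known exactly. Their poses are not given: they have to be found in the camera images.
- narrow_center (a point): Tall narrow plain steel cup, its centre (half-way up). Grip it across its outside, 38 mm; height 95 mm, wall 3 mm, 0.1 to 0.15 kg; z to the mouth. Starts upright inside the wide cup, base 8 mm and top 103 mm above the table; the upper 47 mm stick out. Four spring tabs in the wide cup's mouth clamp it: a slow straight pull up of 2 to 4 N over its weight frees it, clear of the rim after 48 mm.
- wide_center (a point): Short wide heavy steel cup, its centre (half-way up). Outside diameter 60 mm, height 56 mm, wall 7 mm, inner floor 8 mm above its underside, 0.65 to 0.85 kg; z to the open mouth. It stands loose on the table; its weight keeps it down while the narrow cup is pulled slowly out. Once empty it is gripped across its 60 mm outside.
- narrow_seat: The smaller white seat for the narrow cup: a fixed low round dish, outside diameter 70 mm, inside diameter 58 mm, lip 10 mm above the table, inner floor 4 mm above the table. Origin: centre of its underside, on the table; z up. The wide cup does not fit in it.
- wide_seat: The larger white seat for the wide cup: a fixed low round dish, outside diameter 92 mm, inside diameter 80 mm, lip 10 mm above the table, inner floor 4 mm above the table. Origin: centre of its underside, on the table; z up.
Not all that is in view belongs to the job. What is shaped like the part that bears narrow_center but yellow is not meant. What is shaped like the part that bears wide_center but purple is not meant.

How it is judged:
At the end, for the whole second after the job is handed in: The narrow cup stands on the floor of the smaller seat and the wide cup on the floor of the larger seat, each within 14 mm of the seat's centre, mouth up within 0.15 rad (about 8.5 degrees) of upright, at rest (horizontal distance between narrow_center and narrow_seat below 0.014 m and z of narrow_center in the frame of narrow_seat between 0.0465 and 0.0555 m and angle between each of narrow_center, wide_center's own z axis and vertical below 0.15 rad and horizontal distance between wide_center and wide_seat below 0.014 m and z of wide_center in the frame of wide_seat between 0.027 and 0.036 m and linear speed of each of narrow_cup, wide_cup below 0.02 m/s); the robot touches nothing.
It also fails if it takes over 61 s, if anything falls off the work surface, if the arm or the gripper's body presses on something with over 40 N, if the wrist force passes 120 N, or if a joint passes its speed limit or range.

ROBOT

A 6-joint arm with a two-finger parallel gripper is mounted at the origin on a cart in front of the work surface, level with it; the furniture and walls round the work are solid. World frame = base frame: x ahead of the robot, y to its left, z up, the work surface at z = 0. Lengths are in m, angles in rad, forces in N, time in s.
With the tool pointing down it reaches from about 0.275 to 0.975 m from the base axis. Payload 8.4 kg.
Tool frame: the origin (TCP) lies on the centre line of the jaws, within the pads' length; the fingertips stand env.nose_length ahead of it and the grasp point (between the pads) lies 3 mm ahead of it (env.nose_length is the distance from the TCP to the fingertips, in m); z points along the fingers, y is the direction in which the jaws open and shut (so a half turn about z gives the same grasp; the last joint's range is limited). The gripper opens to 92 mm and grips with 3 to 60 N. Pads are 20 mm wide; open, the fingers measure 128 mm over their backs; the gripper's body (75 mm by 189 mm) begins 69 mm behind the grasp point.
Start: joints at [-1.282, 0.353, 1.633, -0, 1.155, -0.002], TCP at [0.179, -0.599, 0.237] pointing down, gripper open.
Joint ranges: [-2.63, 2.63], [-0.92, 2.1], [0.06, 2.66], [-1.3, 4.44], [0, 2.69], [-3.02, 3.02]. Speed limits (rad/s): [2.22, 2.22, 2.79, 3.14, 3.14, 3.14].

INTERFACE

Orientations are given as a 3x3 rotation matrix whose columns are the frame's x, y, z axes.
In Python, from bench import monitor, viewer, order, finder, env gives the robot as it stands.
- The arm moves only by the tool send_rows, never from a script. Its arguments are lists of equal length, an entry for each row: "translation": the shift along the tool's x, y, z in m, a list of three; "dr": the turn, a rotation vector about the tool's x, y, z in degrees, a list of three; "gripper": the finger opening in m, from 0 to 0.0919. A call has 1 to 20 rows; each row shifts and turns the commanded pose from where the row before left it, along the tool's axes as they then stand; what a row does not reach is not made up. A row lasts 1/10 s, in which the tool goes at most 50 mm and 8.59 degrees, less where a joint would pass 70% of its speed; a pose out of reach is approached as far as the arm can. A call is refused whole if a number of a shift passes 0.05 or a number of a turn 8.59, either way. A call with a gripper value outside its range is refused whole. The fingers move at their own pace and stop on an object; the grip force is fixed at half the most. Time passes only in rows, so rows that do not move let the fingers close. It gives the time, the measured TCP pose, the force and the opening at its end, in the units of the state.
- monitor.get_obs(): the state, without advancing time (a new reading comes with each control period).
- viewer.camera(name): name is "scene" or "top"; returns a dict with "color" (400x640x3 uint8, blue, green, red), "depth" (400x640 float32, m along the optical axis (not along the pixel's ray), 0 where there is no reading), "camera_matrix" (3x3 intrinsics, pixels), "pose" (4x4, takes a point from camera to world coordinates). Camera axes: x right, y down, z forward; pixel columns grow to the right and rows downward; lengths in m; the calibration is good to about 2 mm. A picture is of the moment at which its call begins.
- order.sign_off(): hands the job in, once; it reports no verdict.
Trained networks look in a picture, given as the dict that the camera call returned (one of the last four; its "shot" number tells which), for a name from the list of things; names that differ only in an ending like _2 or _b are one class to them, and where a whole thing is asked for, a point or a joint stands for the part that bears it (a point fixed in the world has none). Each returns a list of dicts, best first, with "conf" (0 to 1); they miss things now and then, are a little off and sometimes report something else, mostly with a low value. They report only what shows in the picture. A call takes as long as a camera call. They do not tell look-alikes from the thing itself.
- finder.masks_of(target, picture): "mask" (400x640 bool, what is visible of it) and "box" ([left, top, right, bottom] in pixels, round what is visible of it).
The state is a dict: "t": time; "joint_pos": joint angles; "qd": joint speeds; "tau": joint torques, N m; "eef_pos": TCP position; "ee_rot": TCP orientation; "wrist_force": force on the tool from outside, world axes, zero at the start; "wrist_torque": the same for the moment, N m; "finger_gap": finger opening in m.
Only numpy, scipy, OpenCV 4.12 (cv2) and the standard library are available. Lean on these libraries where they do the work, as an engineer would, in place of code of your own. Each camera call takes 0.05 s, during which the arm holds its last target.

## Working session

There is one attempt and no reset: what is moved stays moved. The work goes in short steps, Python scripts to look and compute and a tool call to move; the robot and the scene stay as the last step left them, time stands still between calls to the robot, and variables do not carry over. Pictures are saved under pics/ and viewed, and the job is handed in when it is done.

Besides the shell and the picture viewer there is one more tool, called as name(argument=value, ...) on one line, values as JSON. send_rows: Moves the arm, as the interface text tells. Its arguments: {"type":"object","properties":{"translation":{"type":"array","items":{"type":"array","items":{"type":"number"}}},"dr":{"type":"array","items":{"type":"array","items":{"type":"number"}}},"gripper":{"type":"array","items":{"type":"number"}}},"required":["translation","dr","gripper"]}

```bash
mkdir -p pics
python3 - <<'E'
from bench import monitor, viewer, finder, env
import cv2,numpy as np
print(env.nose_length)
o=monitor.get_obs()
for k in o: print(k,np.round(o[k],3).tolist())
for n in ("scene","top"):
    p=viewer.camera(n); cv2.imwrite(f"pics/{n}0.png",p["color"])
    K=p["camera_matrix"];T=p["pose"];print(n,np.round(T,3).tolist())
    for t in ("narrow_center","wide_center","narrow_seat","wide_seat"):
        for d in finder.masks_of(t,p):
            m=d["mask"]&(p["depth"]>0); v,u=np.nonzero(m); z=p["depth"][m]
            P=np.c_[(u-K[0,2])/K[0,0]*z,(v-K[1,2])/K[1,1]*z,z]@T[:3,:3].T+T[:3,3]
            print(n,t,round(d["conf"],2),np.round(d["box"]).tolist(),len(z),"med",np.median(P,0).round(3),"lo",np.percentile(P,2,axis=0).round(3),"hi",np.percentile(P,98,axis=0).round(3), "bgr",np.median(p["color"][m],0))
E
```

```text
0.022
t 0.0
joint_pos [-1.282, 0.354, 1.634, -0.0, 1.155, -0.002]
qd [-0.0, -0.002, -0.001, -0.001, -0.0, 0.001]
tau [0.001, -59.384, -33.421, 0.07, 0.023, -0.0]
eef_pos [0.179, -0.598, 0.236]
ee_rot [[0.958, 0.287, -0.0], [0.287, -0.958, 0.001], [-0.0, -0.001, -1.0]]
wrist_force [-0.403, -0.366, 0.171]
wrist_torque [-0.029, 0.017, -0.003]
finger_gap 0.092
scene [[0.813, -0.346, 0.468, 0.067], [-0.582, -0.478, 0.658, -0.537], [-0.004, -0.807, -0.59, 0.57], [0.0, 0.0, 0.0, 1.0]]
scene narrow_center 0.92 [285.0, 156.0, 299.0, 184.0] 385 med [0.458 0.12  0.088] lo [0.444 0.111 0.057] hi [0.479 0.148 0.103] bgr [115. 127. 128.]
scene narrow_center 0.59 [254.0, 177.0, 275.0, 224.0] 663 med [0.366 0.096 0.058] lo [0.354 0.09  0.003] hi [0.387 0.126 0.095] bgr [ 47. 145. 172.]
scene wide_center 0.69 [286.0, 145.0, 311.0, 176.0] 346 med [0.543 0.204 0.045] lo [0.506 0.188 0.006] hi [0.562 0.25  0.063] bgr [109.  62.  98.]
scene wide_center 0.66 [280.0, 177.0, 307.0, 204.0] 549 med [0.449 0.109 0.034] lo [0.433 0.101 0.002] hi [0.486 0.15  0.057] bgr [115. 128. 129.]
scene narrow_seat 0.97 [3
[... 904 characters left out ...]
305 med [0.374 0.111 0.045] lo [ 0.354  0.091 -0.   ] hi [0.389 0.126 0.098] bgr [ 27. 116. 150.]
top wide_center 0.76 [253.0, 187.0, 282.0, 215.0] 345 med [0.448 0.119 0.053] lo [ 0.433  0.101 -0.001] hi [0.49  0.16  0.082] bgr [ 92. 107. 114.]
top wide_center 0.67 [216.0, 154.0, 240.0, 187.0] 660 med [0.538 0.225 0.033] lo [ 0.508  0.195 -0.   ] hi [0.563 0.25  0.059] bgr [101.5  47.   96. ]
top narrow_seat 0.56 [332.0, 160.0, 360.0, 186.0] 621 med [ 0.534 -0.058  0.006] lo [ 0.502 -0.087  0.   ] hi [ 0.564 -0.026  0.013] bgr [230. 246. 250.]
top wide_seat 0.95 [372.0, 160.0, 412.0, 193.0] 1128 med [ 0.523 -0.17   0.005] lo [ 0.48 -0.21  0.  ] hi [ 0.564 -0.127  0.013] bgr [235. 249. 251.]
```

Run:
```python
import cv2,numpy as np
a=cv2.imread("pics/scene0.png");b=cv2.imread("pics/top0.png")
cv2.imwrite("pics/c0.png",cv2.resize(a[120:300,220:450],None,fx=3.3,fy=3.3,interpolation=cv2.INTER_CUBIC))
cv2.imwrite("pics/d0.png",cv2.resize(b[130:270,190:430],None,fx=3.3,fy=3.3,interpolation=cv2.INTER_CUBIC))
```

```text
(no output)
```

View pics/c0.png

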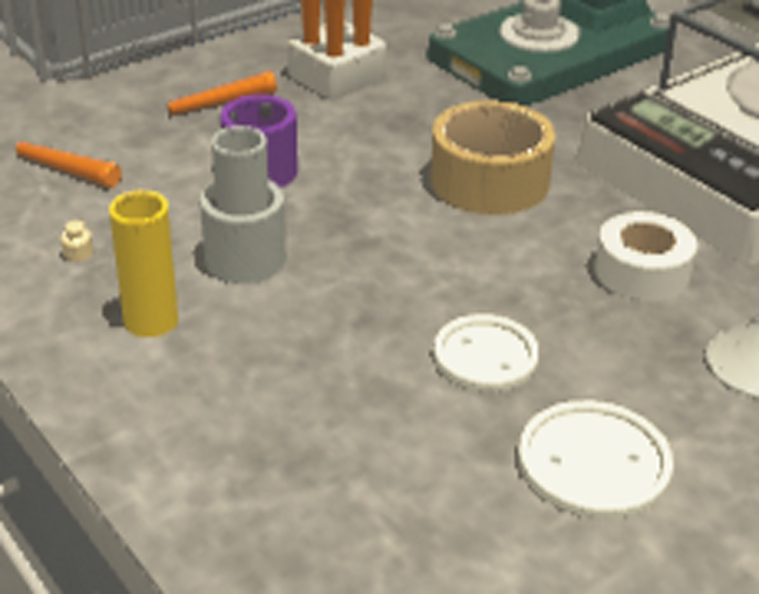

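View pics/d0.png

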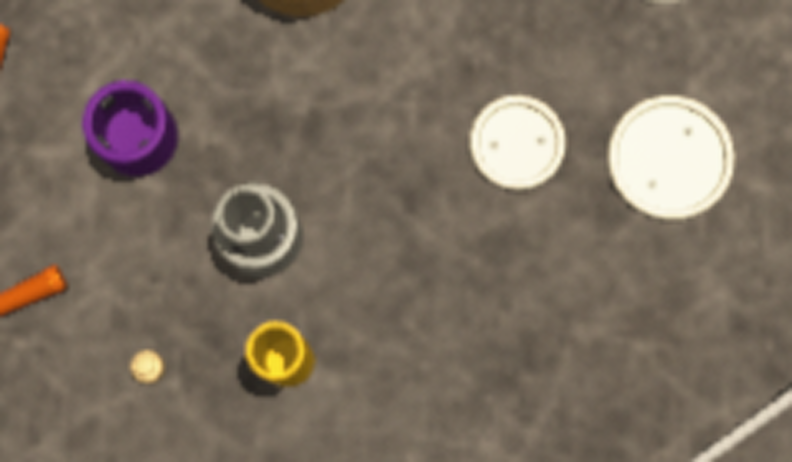

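View pics/top0.png

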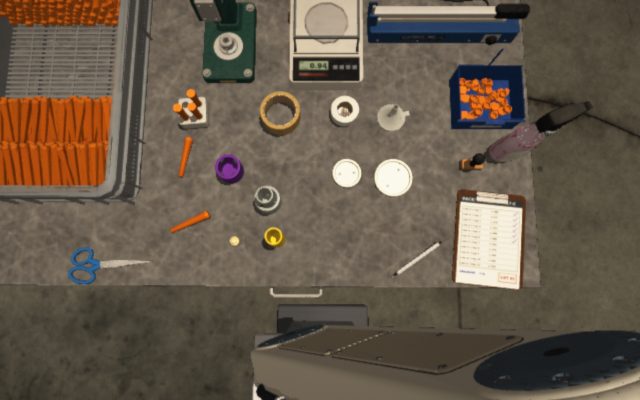

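View pics/scene0.png

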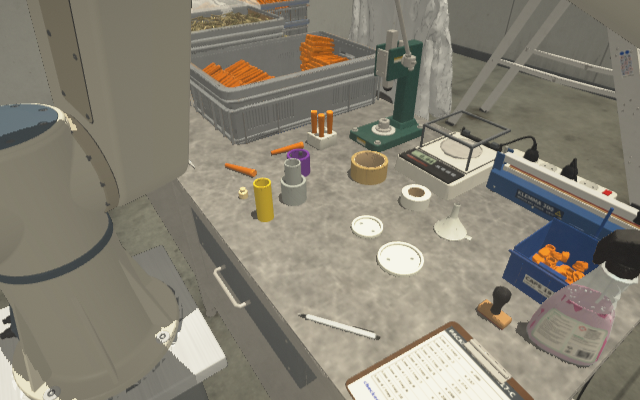

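The scene crop shows three candidate pairs or cups. The bare steel pair is at scene px (292,180) and top px (267,199), with the narrow cup standing in the wide one. The yellow tube at (264,200) and the purple cup at (298,163) are the look-alikes. The steel pair is the one meant because it is unpainted and nested, and the crop confirms it. The seats are at top px (347,173), small, and (393,177), large.

Next I refine the centres and compute the tool-frame shifts.

```bash
cat > h.py <<'E'
from bench import monitor, viewer, finder, env, order
import cv2,numpy as np
from scipy.optimize import least_squares
def cloud(p,m=None):
    K=p["camera_matrix"];T=p["pose"];m=(p["depth"]>0) if m is None else m&(p["depth"]>0)
    v,u=np.nonzero(m); z=p["depth"][m]
    return np.c_[(u-K[0,2])/K[0,0]*z,(v-K[1,2])/K[1,1]*z,z]@T[:3,:3].T+T[:3,3]
def circ(P,r,c0):
    s=least_squares(lambda c:np.hypot(P[:,0]-c[0],P[:,1]-c[1])-r,c0,loss="soft_l1",f_scale=.002)
    return s.x.round(4),len(P),np.sqrt(np.mean(s.fun**2)).round(4)
def near(P,c,rr,zl,zh): return P[(np.hypot(P[:,0]-c[0],P[:,1]-c[1])<rr)&(P[:,2]>zl)&(P[:,2]<zh)]
def togo(target):
    o=monitor.get_obs(); R=np.array(o["ee_rot"]); return (R.T@(np.array(target)-o["eef_pos"])).round(4)
E
python3 - <<'E'
from h import *
for n in ("scene","top"):
    p=viewer.camera(n);P=cloud(p)
    c=(.4615,.13)
    print(n,"narrow out",circ(near(P,c,.03,.07,.098),.019,c),"rim",circ(near(P,c,.03,.098,.11),.0175,c))
    print("wide out",circ(near(P,c,.04,.015,.05),.030,c))
    for nm,c,r in (("ns",(.533,-.057),.032),("ws",(.522,-.17),.043)):
        Q=near(P,c,r+.012,.0075,.02); print(nm,circ(Q,r,c))
        cc=cv2.minEnclosingCircle(near(P,c,r+.012,.004,.02)[:,:2].astype(np.float32)); print(np.round(cc[0],4),round(cc[1],4))
print(togo((.4615,.13,.236)))
E
```

```text
scene narrow out (array([0.4629, 0.1309]), 218, np.float64(0.0019)) rim (array([0.4627, 0.1302]), 92, np.float64(0.0013))
wide out (array([0.4632, 0.1316]), 300, np.float64(0.0012))
ns (array([ 0.5325, -0.057 ]), 188, np.float64(0.0019))
[ 0.5317 -0.0562] 0.0363
ws (array([ 0.5216, -0.1693]), 325, np.float64(0.0019))
[ 0.5226 -0.1686] 0.0477
top narrow out (array([0.4615, 0.1296]), 84, np.float64(0.0018)) rim (array([0.4628, 0.1302]), 82, np.float64(0.0011))
wide out (array([0.4629, 0.1295]), 135, np.float64(0.0094))
ns (array([ 0.5337, -0.0561]), 222, np.float64(0.0058))
[ 0.533  -0.0571] 0.0434
ws (array([ 0.5225, -0.1686]), 278, np.float64(0.0075))
[ 0.5218 -0.1696] 0.0545
[ 4.794e-01 -6.172e-01  6.000e-04]
```

send_rows(translation=[[0.024, -0.0308, 0], [0.024, -0.0308, 0], [0.024, -0.0308, 0], [0.024, -0.0308, 0], [0.024, -0.0308, 0], [0.024, -0.0308, 0], [0.024, -0.0308, 0], [0.024, -0.0308, 0], [0.024, -0.0308, 0], [0.024, -0.0308, 0], [0.024, -0.0308, 0], [0.024, -0.0308, 0], [0.024, -0.0308, 0], [0.024, -0.0308, 0], [0.024, -0.0308, 0], [0.024, -0.0308, 0], [0.024, -0.0308, 0], [0.024, -0.0308, 0], [0.024, -0.0308, 0], [0.024, -0.0308, 0]], dr=[[0, 0, 0], [0, 0, 0], [0, 0, 0], [0, 0, 0], [0, 0, 0], [0, 0, 0], [0, 0, 0], [0, 0, 0], [0, 0, 0], [0, 0, 0], [0, 0, 0], [0, 0, 0], [0, 0, 0], [0, 0, 0], [0, 0, 0], [0, 0, 0], [0, 0, 0], [0, 0, 0], [0, 0, 0], [0, 0, 0]], gripper=[0.06, 0.06, 0.06, 0.06, 0.06, 0.06, 0.06, 0.06, 0.06, 0.06, 0.06, 0.06, 0.06, 0.06, 0.06, 0.06, 0.06, 0.06, 0.06, 0.06])

```text
t: 2.6
eef_pos: [0.4628, 0.1308, 0.2368]
ee_rot: [[0.958, 0.287, 0.001], [0.287, -0.958, 0.0], [0.001, 0.0, -1.0]]
wrist_force: [1.1, -0.2, 0.0]
finger_gap: 0.0599
```

Run:
```python
from h import *
o=monitor.get_obs();print(o["t"],o["eef_pos"],o["qd"],o["finger_gap"],o["joint_pos"]);print(np.round(o["ee_rot"],3));print(togo((.4628,.1302,.086)))
```

```text
2.6 [0.46281838 0.13077966 0.2368052 ] [ 0.67688925  0.37300077 -0.43139651 -0.00283406  0.05448103  0.67232491] 0.05994376898467513 [ 2.72329160e-01  1.26241489e-01  1.93242513e+00 -8.97966974e-05
  1.08232953e+00  1.55195003e+00]
[[ 0.958  0.287  0.001]
 [ 0.287 -0.958  0.   ]
 [ 0.001  0.    -1.   ]]
[-0.0003  0.0005  0.1508]
```

send_rows(translation=[[0, 0, 0], [0, 0, 0], [0, 0, 0.03], [0, 0, 0.03], [0, 0, 0.03], [0, 0, 0], [0, 0, 0], [0, 0, 0]], dr=[[0, 0, 0], [0, 0, 0], [0, 0, 0], [0, 0, 0], [0, 0, 0], [0, 0, 0], [0, 0, 0], [0, 0, 0]], gripper=[0.06, 0.06, 0.06, 0.06, 0.06, 0.06, 0.06, 0.06])

```text
t: 3.4
eef_pos: [0.4633, 0.1288, 0.1481]
ee_rot: [[0.958, 0.286, 0.002], [0.286, -0.958, 0.001], [0.002, 0.0, -1.0]]
wrist_force: [0.3, -0.7, -0.7]
finger_gap: 0.06
```

Run:
```python
from h import *
print(togo((.4628,.1302,.085)))
p=viewer.camera("scene");cv2.imwrite("pics/s1.png",cv2.resize(p["color"][100:260,200:400],None,fx=3.5,fy=3.5,interpolation=cv2.INTER_CUBIC))
```

```text
[-0.0002 -0.0015  0.0631]
```

View pics/s1.png

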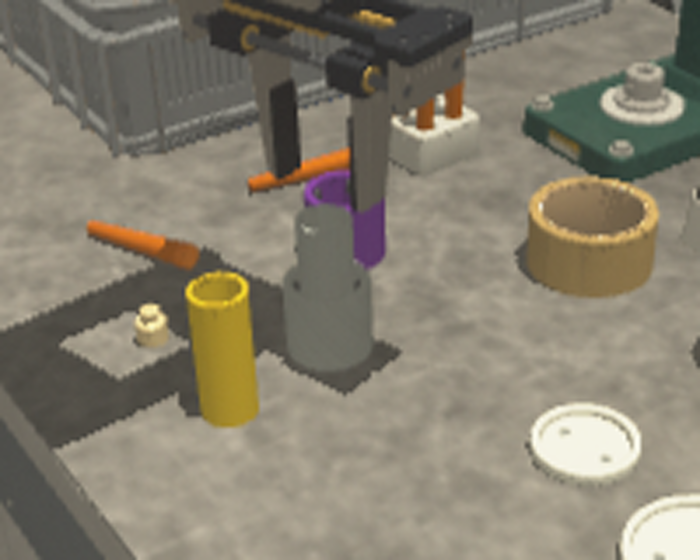

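The open jaws straddle the steel pair in this crop (jaws near (310,150), cup at (330,290)), clear of the yellow and purple look-alikes. I descend and grip.

send_rows(translation=[[0, -0.0015, 0.02], [0, 0, 0.02], [0, 0, 0.015], [0, 0, 0.008], [0, 0, 0], [0, 0, 0], [0, 0, 0], [0, 0, 0], [0, 0, 0], [0, 0, 0], [0, 0, 0]], dr=[[0, 0, 0], [0, 0, 0], [0, 0, 0], [0, 0, 0], [0, 0, 0], [0, 0, 0], [0, 0, 0], [0, 0, 0], [0, 0, 0], [0, 0, 0], [0, 0, 0]], gripper=[0.06, 0.06, 0.06, 0.06, 0.06, 0.06, 0.034, 0.034, 0.034, 0.034, 0.034])

```text
t: 4.55
eef_pos: [0.4623, 0.1306, 0.084]
ee_rot: [[0.958, 0.287, 0.001], [0.287, -0.958, 0.0], [0.001, -0.0, -1.0]]
wrist_force: [-1.1, 1.3, 6.1]
finger_gap: 0.0372
```

send_rows(translation=[[0, 0, -0.001], [0, 0, -0.001], [0, 0, -0.002], [0, 0, -0.002], [0, 0, -0.002], [0, 0, -0.002], [0, 0, -0.002], [0, 0, -0.002], [0, 0, -0.002], [0, 0, -0.002], [0, 0, -0.002], [0, 0, -0.002], [0, 0, -0.002], [0, 0, -0.002], [0, 0, -0.002], [0, 0, -0.002], [0, 0, -0.002], [0, 0, -0.002], [0, 0, -0.002], [0, 0, -0.002]], dr=[[0, 0, 0], [0, 0, 0], [0, 0, 0], [0, 0, 0], [0, 0, 0], [0, 0, 0], [0, 0, 0], [0, 0, 0], [0, 0, 0], [0, 0, 0], [0, 0, 0], [0, 0, 0], [0, 0, 0], [0, 0, 0], [0, 0, 0], [0, 0, 0], [0, 0, 0], [0, 0, 0], [0, 0, 0], [0, 0, 0]], gripper=[0.034, 0.034, 0.034, 0.034, 0.034, 0.034, 0.034, 0.034, 0.034, 0.034, 0.034, 0.034, 0.034, 0.034, 0.034, 0.034, 0.034, 0.034, 0.034, 0.034])

```text
t: 6.55
eef_pos: [0.462, 0.1304, 0.1218]
ee_rot: [[0.958, 0.287, 0.0], [0.287, -0.958, -0.0], [0.0, 0.0, -1.0]]
wrist_force: [0.2, -0.3, -4.4]
finger_gap: 0.0376
```

Run:
```python
from h import *
p=viewer.camera("scene");cv2.imwrite("pics/s2.png",cv2.resize(p["color"][100:260,200:400],None,fx=3.5,fy=3.5,interpolation=cv2.INTER_CUBIC))
```

```text
(no output)
```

View pics/s2.png

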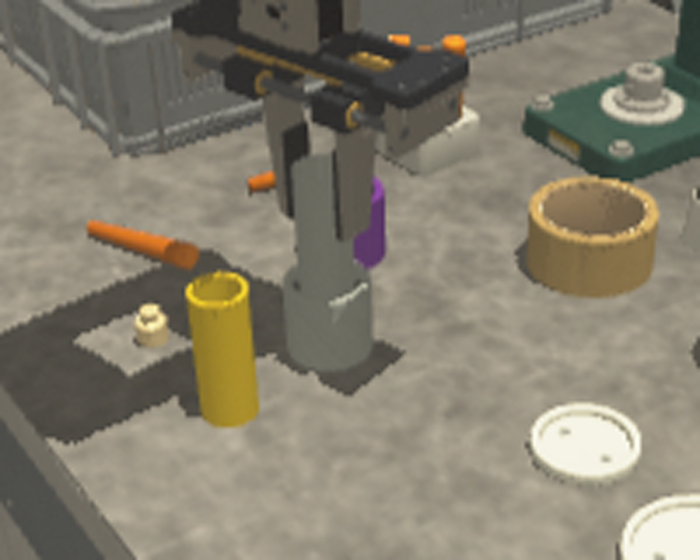

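The narrow cup is rising at crop px (320,210) while the wide cup stays on the table at (330,310). I keep pulling slowly.

send_rows(translation=[[0, 0, -0.002], [0, 0, -0.002], [0, 0, -0.002], [0, 0, -0.002], [0, 0, -0.002], [0, 0, -0.002], [0, 0, -0.002], [0, 0, -0.002], [0, 0, -0.005], [0, 0, -0.01], [0, 0, -0.02], [0, 0, -0.02], [0, 0, -0.02], [0, 0, 0], [0, 0, 0]], dr=[[0, 0, 0], [0, 0, 0], [0, 0, 0], [0, 0, 0], [0, 0, 0], [0, 0, 0], [0, 0, 0], [0, 0, 0], [0, 0, 0], [0, 0, 0], [0, 0, 0], [0, 0, 0], [0, 0, 0], [0, 0, 0], [0, 0, 0]], gripper=[0.034, 0.034, 0.034, 0.034, 0.034, 0.034, 0.034, 0.034, 0.034, 0.034, 0.034, 0.034, 0.034, 0.034, 0.034])

```text
t: 8.1
eef_pos: [0.4621, 0.1305, 0.2128]
ee_rot: [[0.958, 0.287, 0.001], [0.287, -0.958, 0.0], [0.001, 0.0, -1.0]]
wrist_force: [0.5, 0.0, -2.0]
finger_gap: 0.0374
```

Run:
```python
from h import *
p=viewer.camera("scene");cv2.imwrite("pics/s3.png",cv2.resize(p["color"][60:260,200:430],None,fx=3,fy=3,interpolation=cv2.INTER_CUBIC))
P=cloud(p)
for z0 in (.09,.10,.11,.115,.12,.125,.13,.14):
    Q=near(P,(.4625,.1305),.024,z0,z0+.008); print(z0,len(Q),Q.mean(0).round(4) if len(Q) else '')
print("wide",circ(near(P,(.463,.130),.04,.01,.05),.03,(.463,.13)))
print(togo((.5330,-.0566,.213)))
```

```text
0.09 0 
0.1 0 
0.11 0 
0.115 0 
0.12 0 
0.125 0 
0.13 7 [0.4596 0.1181 0.1369]
0.14 55 [0.4553 0.1187 0.1442]
wide (array([0.4627, 0.1307]), 462, np.float64(0.0039))
[ 0.0148  0.1995 -0.0009]
```

View pics/s3.png

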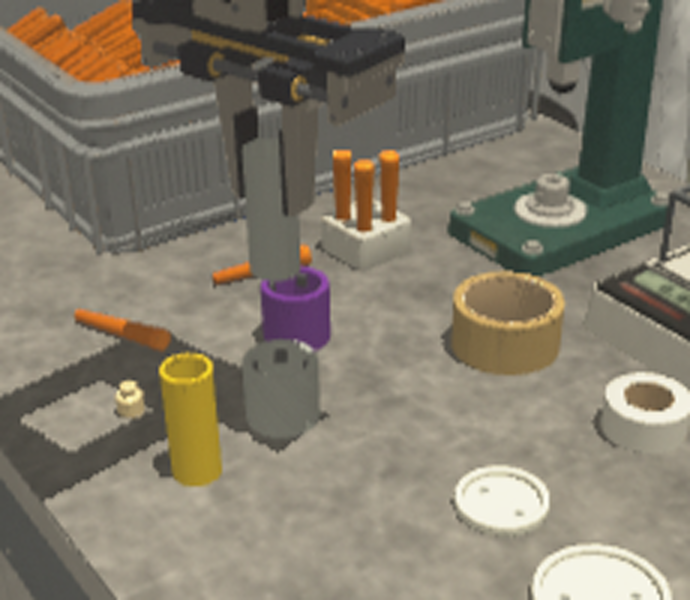

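The narrow cup is free at crop px (270,210). The wide cup is empty and upright in place at (282,390). The narrow cup's base sits about 76 mm below the TCP. I carry it to the small seat.

send_rows(translation=[[0.0015, 0.01, 0], [0.0015, 0.02, 0], [0.0015, 0.025, 0], [0.0015, 0.03, 0], [0.0015, 0.03, 0], [0.0015, 0.03, 0], [0.0015, 0.025, 0], [0.0015, 0.02, 0], [0.0015, 0.0095, 0], [0.0013, 0, 0], [0, 0, 0.02], [0, 0, 0.03], [0, 0, 0.02], [0, 0, 0.01], [0, 0, 0], [0, 0, 0], [0, 0, 0]], dr=[[0, 0, 0], [0, 0, 0], [0, 0, 0], [0, 0, 0], [0, 0, 0], [0, 0, 0], [0, 0, 0], [0, 0, 0], [0, 0, 0], [0, 0, 0], [0, 0, 0], [0, 0, 0], [0, 0, 0], [0, 0, 0], [0, 0, 0], [0, 0, 0], [0, 0, 0]], gripper=[0.034, 0.034, 0.034, 0.034, 0.034, 0.034, 0.034, 0.034, 0.034, 0.034, 0.034, 0.034, 0.034, 0.034, 0.034, 0.034, 0.034])

```text
t: 9.85
eef_pos: [0.5342, -0.0563, 0.1337]
ee_rot: [[0.958, 0.287, 0.002], [0.287, -0.958, -0.0], [0.002, 0.001, -1.0]]
wrist_force: [0.3, -0.1, -1.3]
finger_gap: 0.0374
```

Run:
```python
from h import *
p=viewer.camera("scene");cv2.imwrite("pics/s4.png",cv2.resize(p["color"][100:300,260:490],None,fx=3,fy=3,interpolation=cv2.INTER_CUBIC))
P=cloud(p); Q=near(P,(.533,-.0566),.035,.025,.13)
print(np.percentile(Q[:,2],[0,1,3,10]).round(4)); 
for a in (.045,.07): print(circ(near(P,(.533,-.0566),.03,a,a+.02),.019,(.533,-.0566)))
print(togo((.5330,-.0566,.080)))
```

```text
[0.0569 0.0581 0.06   0.066 ]
(array([ 0.5355, -0.0553]), 53, np.float64(0.0008))
(array([ 0.5354, -0.0556]), 140, np.float64(0.001))
[-0.0012 -0.0002  0.0537]
```

View pics/s4.png

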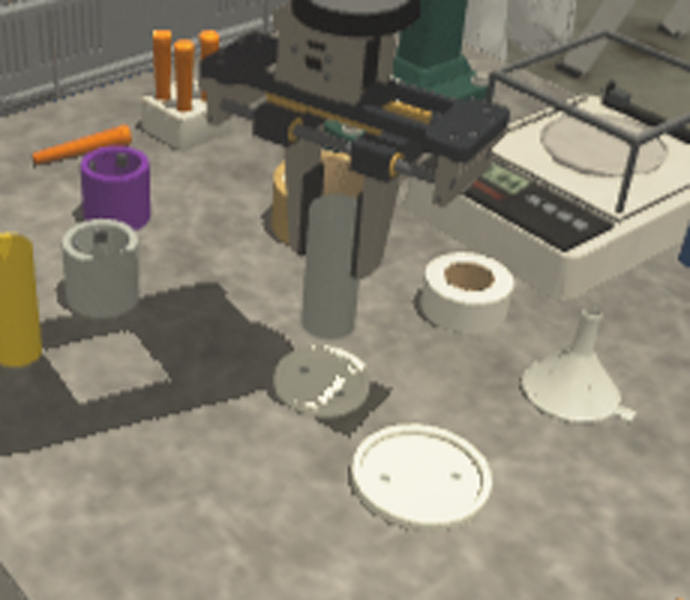

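The cup hangs upright over the small seat: cup at crop px (330,260), seat at (322,380). I lower it, set it down and release.

send_rows(translation=[[-0.002, 0, 0.015], [0, 0, 0.015], [0, 0, 0.01], [0, 0, 0.005], [0, 0, 0.003], [0, 0, 0.002], [0, 0, 0.002], [0, 0, 0], [0, 0, 0], [0, 0, 0]], dr=[[0, 0, 0], [0, 0, 0], [0, 0, 0], [0, 0, 0], [0, 0, 0], [0, 0, 0], [0, 0, 0], [0, 0, 0], [0, 0, 0], [0, 0, 0]], gripper=[0.034, 0.034, 0.034, 0.034, 0.034, 0.034, 0.034, 0.034, 0.034, 0.034])

```text
t: 10.9
eef_pos: [0.5316, -0.057, 0.0808]
ee_rot: [[0.958, 0.287, 0.0], [0.287, -0.958, -0.0], [0.0, 0.0, -1.0]]
wrist_force: [0.1, 0.0, -2.4]
finger_gap: 0.0375
```

Not touching yet, so I step down until there is contact.

send_rows(translation=[[0, 0, 0.001], [0, 0, 0.001], [0, 0, 0], [0, 0, 0]], dr=[[0, 0, 0], [0, 0, 0], [0, 0, 0], [0, 0, 0]], gripper=[0.034, 0.034, 0.034, 0.034])

```text
t: 11.3
eef_pos: [0.5319, -0.057, 0.08]
ee_rot: [[0.958, 0.287, 0.001], [0.287, -0.958, -0.0], [0.001, 0.0, -1.0]]
wrist_force: [-4.7, 1.5, 14.8]
finger_gap: 0.0375
```

Contact (14.8 N up), so I back off slightly, open and lift clear.

send_rows(translation=[[0, 0, -0.0005], [0, 0, 0], [0, 0, 0], [0, 0, 0], [0, 0, 0], [0, 0, -0.01], [0, 0, -0.02], [0, 0, -0.04], [0, 0, -0.04], [0, 0, -0.03], [0, 0, 0], [0, 0, 0]], dr=[[0, 0, 0], [0, 0, 0], [0, 0, 0], [0, 0, 0], [0, 0, 0], [0, 0, 0], [0, 0, 0], [0, 0, 0], [0, 0, 0], [0, 0, 0], [0, 0, 0], [0, 0, 0]], gripper=[0.034, 0.06, 0.06, 0.06, 0.06, 0.06, 0.06, 0.06, 0.06, 0.06, 0.06, 0.06])

```text
t: 12.5
eef_pos: [0.5316, -0.057, 0.2199]
ee_rot: [[0.958, 0.287, 0.002], [0.287, -0.958, -0.0], [0.002, 0.001, -1.0]]
wrist_force: [-0.4, 0.4, -0.6]
finger_gap: 0.0598
```

Run:
```python
from h import *
p=viewer.camera("scene");cv2.imwrite("pics/s5.png",cv2.resize(p["color"][100:300,260:490],None,fx=3,fy=3,interpolation=cv2.INTER_CUBIC))
P=cloud(p)
for a in (.02,.05,.08): print(circ(near(P,(.533,-.0566),.027,a,a+.015),.019,(.533,-.0566)))
print(near(P,(.533,-.0566),.025,.03,.12)[:,2].max())
print("wide",circ(near(P,(.463,.130),.04,.01,.05),.03,(.463,.13)))
o=monitor.get_obs();print(o["eef_pos"]);print(togo((.4627,.1302,.2195)))
```

```text
(array([ 0.5326, -0.0563]), 94, np.float64(0.001))
(array([ 0.5327, -0.0563]), 102, np.float64(0.0009))
(array([ 0.5316, -0.0575]), 179, np.float64(0.0019))
0.10088268730611116
wide (array([0.4629, 0.1306]), 455, np.float64(0.0038))
[ 0.53098371 -0.05699075  0.21877188]
[-0.0118 -0.1989 -0.0007]
```

View pics/s5.png

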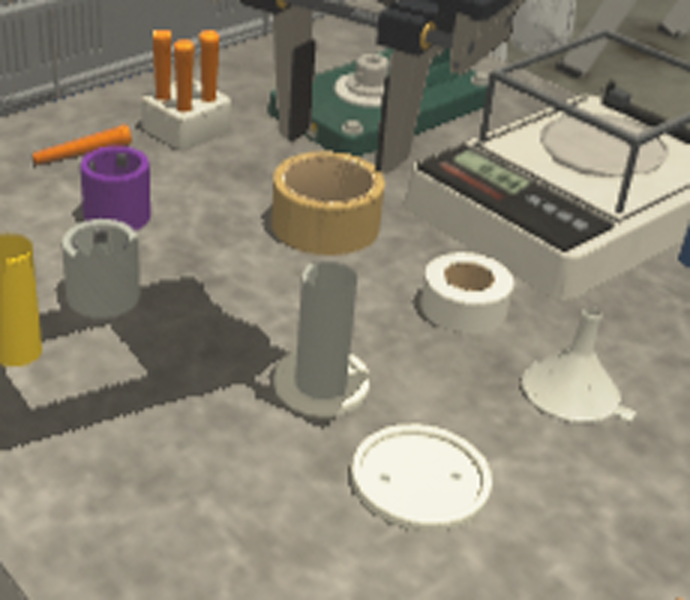

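The narrow cup stands in the small seat at crop px (325,330), about 1 mm off centre. I go back for the wide cup at (100,270).

send_rows(translation=[[-0.0012, -0.01, 0], [-0.0012, -0.02, 0], [-0.0012, -0.025, 0], [-0.0012, -0.03, 0], [-0.0012, -0.03, 0], [-0.0012, -0.03, 0], [-0.0012, -0.025, 0], [-0.0012, -0.02, 0], [-0.0012, -0.009, 0], [-0.001, 0, 0], [0, 0, 0.02], [0, 0, 0.04], [0, 0, 0.04], [0, 0, 0.02], [0, 0, 0], [0, 0, 0], [0, 0, 0]], dr=[[0, 0, 0], [0, 0, 0], [0, 0, 0], [0, 0, 0], [0, 0, 0], [0, 0, 0], [0, 0, 0], [0, 0, 0], [0, 0, 0], [0, 0, 0], [0, 0, 0], [0, 0, 0], [0, 0, 0], [0, 0, 0], [0, 0, 0], [0, 0, 0], [0, 0, 0]], gripper=[0.085, 0.085, 0.085, 0.085, 0.085, 0.085, 0.085, 0.085, 0.085, 0.085, 0.085, 0.085, 0.085, 0.085, 0.085, 0.085, 0.085])

```text
t: 14.25
eef_pos: [0.4641, 0.1302, 0.1003]
ee_rot: [[0.958, 0.286, 0.002], [0.286, -0.958, 0.0], [0.002, 0.0, -1.0]]
wrist_force: [0.8, 0.4, 1.1]
finger_gap: 0.0851
```

Run:
```python
from h import *
print(togo((.4628,.1304,.041)),monitor.get_obs()["finger_gap"])
p=viewer.camera("scene");cv2.imwrite("pics/s6.png",cv2.resize(p["color"][100:260,200:400],None,fx=3.5,fy=3.5,interpolation=cv2.INTER_CUBIC))
```

```text
[-0.0013 -0.0006  0.0593] 0.08510965479556386
```

View pics/s6.png

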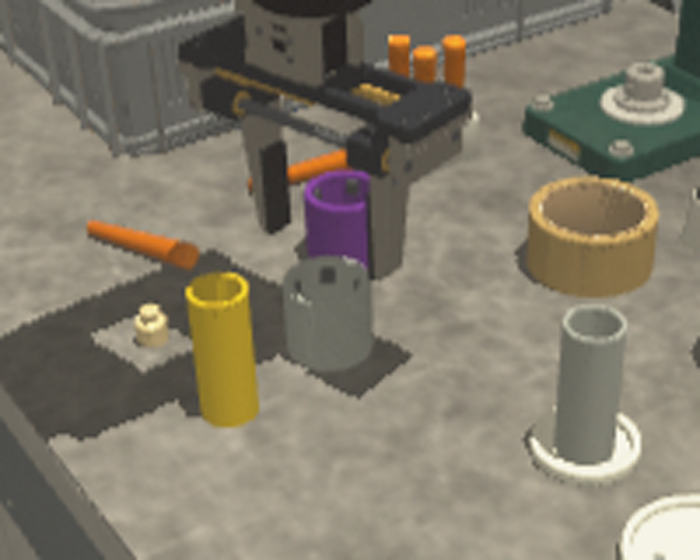

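The jaws straddle the steel wide cup at crop px (328,310), with the purple cup clear behind them. I descend and grip.

send_rows(translation=[[-0.001, 0, 0.02], [0, 0, 0.02], [0, 0, 0.013], [0, 0, 0.006], [0, 0, 0], [0, 0, 0], [0, 0, 0], [0, 0, 0], [0, 0, 0], [0, 0, 0], [0, 0, 0], [0, 0, 0]], dr=[[0, 0, 0], [0, 0, 0], [0, 0, 0], [0, 0, 0], [0, 0, 0], [0, 0, 0], [0, 0, 0], [0, 0, 0], [0, 0, 0], [0, 0, 0], [0, 0, 0], [0, 0, 0]], gripper=[0.085, 0.085, 0.085, 0.085, 0.085, 0.085, 0.056, 0.056, 0.056, 0.056, 0.056, 0.056])

```text
t: 15.5
eef_pos: [0.4624, 0.1302, 0.0404]
ee_rot: [[0.958, 0.287, 0.001], [0.287, -0.958, 0.0], [0.001, -0.0, -1.0]]
wrist_force: [-0.9, 2.4, 6.2]
finger_gap: 0.0588
```

send_rows(translation=[[0, 0, -0.002], [0, 0, -0.005], [0, 0, -0.01], [0, 0, -0.02], [0, 0, -0.025], [0, 0, -0.025], [0, 0, -0.025], [0, 0, -0.02], [0, 0, -0.01], [0, 0, 0], [0, 0, 0], [0, 0, 0]], dr=[[0, 0, 0], [0, 0, 0], [0, 0, 0], [0, 0, 0], [0, 0, 0], [0, 0, 0], [0, 0, 0], [0, 0, 0], [0, 0, 0], [0, 0, 0], [0, 0, 0], [0, 0, 0]], gripper=[0.056, 0.056, 0.056, 0.056, 0.056, 0.056, 0.056, 0.056, 0.056, 0.056, 0.056, 0.056])

```text
t: 16.7
eef_pos: [0.4612, 0.1297, 0.1809]
ee_rot: [[0.958, 0.287, -0.002], [0.287, -0.958, -0.001], [-0.002, -0.0, -1.0]]
wrist_force: [-0.2, 0.3, -6.8]
finger_gap: 0.0589
```

Run:
```python
from h import *
p=viewer.camera("scene");cv2.imwrite("pics/s7.png",cv2.resize(p["color"][60:260,200:430],None,fx=3,fy=3,interpolation=cv2.INTER_CUBIC))
P=cloud(p);Q=near(P,(.4628,.1304),.035,.06,.2);print(np.percentile(Q[:,2],[0,1,3,10]).round(4))
print(togo((.5225,-.1693,.183)))
```

```text
[0.1404 0.1425 0.1437 0.1487]
[-0.0271  0.304  -0.002 ]
```

View pics/s7.png

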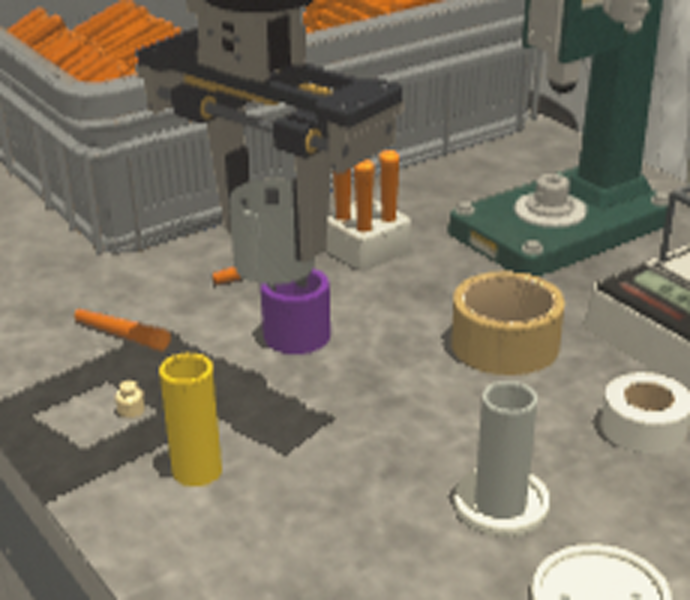

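The wide cup is lifted upright at crop px (275,225). I carry it over, staying more than 40 mm above the narrow cup, then turn the tool 45° so the jaws and body miss the narrow cup.

send_rows(translation=[[-0.001, 0.01, 0], [-0.0015, 0.018, 0], [-0.002, 0.025, 0], [-0.0025, 0.028, 0], [-0.0025, 0.028, 0], [-0.0025, 0.028, 0], [-0.0025, 0.028, 0], [-0.0025, 0.028, 0], [-0.0025, 0.028, 0], [-0.0025, 0.028, 0], [-0.002, 0.025, 0], [-0.0015, 0.018, 0], [-0.001, 0.012, 0], [0, 0, 0]], dr=[[0, 0, 0], [0, 0, 0], [0, 0, 0], [0, 0, 0], [0, 0, 0], [0, 0, 0], [0, 0, 0], [0, 0, 0], [0, 0, 0], [0, 0, 0], [0, 0, 0], [0, 0, 0], [0, 0, 0], [0, 0, 0]], gripper=[0.056, 0.056, 0.056, 0.056, 0.056, 0.056, 0.056, 0.056, 0.056, 0.056, 0.056, 0.056, 0.056, 0.056])

```text
t: 18.15
eef_pos: [0.524, -0.1701, 0.1818]
ee_rot: [[0.958, 0.285, -0.0], [0.285, -0.958, -0.0], [-0.0, -0.0, -1.0]]
wrist_force: [0.1, 0.6, -8.6]
finger_gap: 0.0589
```

send_rows(translation=[[0, 0, 0], [0, 0, 0], [0, 0, 0], [0, 0, 0], [0, 0, 0], [0, 0, 0], [0, 0, 0], [0, 0, 0], [0, 0, 0], [0, 0, 0], [0, 0, 0], [0, 0, 0]], dr=[[0, 0, -3], [0, 0, -5], [0, 0, -6], [0, 0, -6], [0, 0, -6], [0, 0, -6], [0, 0, -5], [0, 0, -5], [0, 0, -3], [0, 0, 0], [0, 0, 0], [0, 0, 0]], gripper=[0.056, 0.056, 0.056, 0.056, 0.056, 0.056, 0.056, 0.056, 0.056, 0.056, 0.056, 0.056])

```text
t: 19.35
eef_pos: [0.5238, -0.1685, 0.182]
ee_rot: [[0.475, 0.88, -0.0], [0.88, -0.475, 0.0], [0.0, -0.0, -1.0]]
wrist_force: [-0.0, 0.3, -7.6]
finger_gap: 0.0585
```

Run:
```python
from h import *
p=viewer.camera("scene");cv2.imwrite("pics/s8.png",cv2.resize(p["color"][100:300,260:490],None,fx=3,fy=3,interpolation=cv2.INTER_CUBIC))
P=cloud(p);print(circ(near(P,(.5225,-.1693),.045,.14,.165),.03,(.5225,-.1693)))
Q=near(P,(.5225,-.1693),.045,.06,.2);print(np.percentile(Q[:,2],[0,1,3,10]).round(4))
print(togo((.5225,-.1693,.045)))
```

```text
(array([ 0.525 , -0.1685]), 367, np.float64(0.0022))
[0.1414 0.1436 0.1461 0.1536]
[-0.0013 -0.0008  0.137 ]
```

View pics/s8.png

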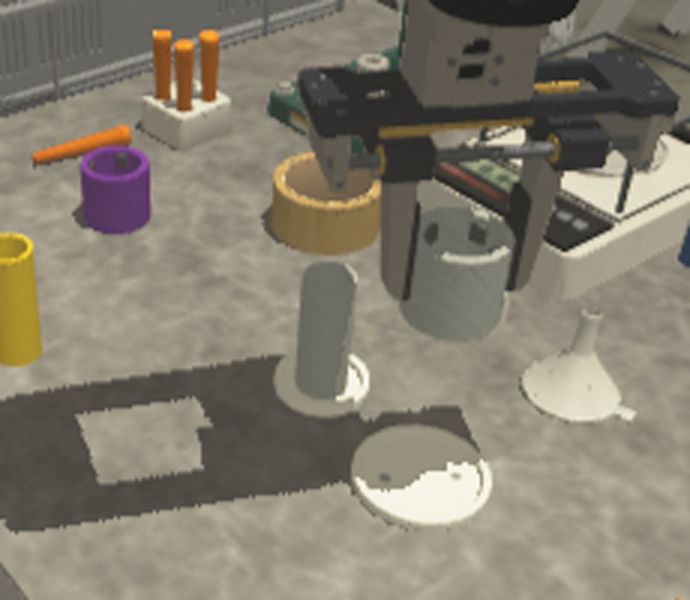

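The cup hangs upright over the large seat: cup at crop px (455,270), seat at (420,475). Before going down I check how far the funnel (590,360) is from the gripper body.

Run:
```python
from h import *
p=viewer.camera("scene");K=p["camera_matrix"]
m=np.zeros((400,640),bool);m[200:242,433:472]=1
Q=cloud(p,m);Q=Q[Q[:,2]>.012];R=np.array(monitor.get_obs()["ee_rot"])
L=(Q-[.5225,-.1693,0])@R[:,:2]
print(Q[:,2].max(),Q.min(0).round(3),Q.max(0).round(3));i=Q[:,2]>.05;print(L[i].min(0),L[i].max(0),L.min(0),L.max(0))
```

```text
0.07333460956101534 [ 0.649 -0.194  0.012] [ 0.697 -0.141  0.073]
[0.0658506  0.12837538] [0.08092688 0.14119038] [0.04729529 0.10560897] [0.09540343 0.15944925]
```

The funnel lies outside the gripper's footprint and is below it, so I lower the cup.

send_rows(translation=[[-0.0018, -0.001, 0.01], [0, 0, 0.02], [0, 0, 0.025], [0, 0, 0.025], [0, 0, 0.02], [0, 0, 0.015], [0, 0, 0.008], [0, 0, 0.005], [0, 0, 0.003], [0, 0, 0], [0, 0, 0], [0, 0, 0]], dr=[[0, 0, 0], [0, 0, 0], [0, 0, 0], [0, 0, 0], [0, 0, 0], [0, 0, 0], [0, 0, 0], [0, 0, 0], [0, 0, 0], [0, 0, 0], [0, 0, 0], [0, 0, 0]], gripper=[0.056, 0.056, 0.056, 0.056, 0.056, 0.056, 0.056, 0.056, 0.056, 0.056, 0.056, 0.056])

```text
t: 20.65
eef_pos: [0.5226, -0.1701, 0.0517]
ee_rot: [[0.475, 0.88, 0.001], [0.88, -0.475, -0.0], [0.0, 0.001, -1.0]]
wrist_force: [0.3, 0.3, -8.8]
finger_gap: 0.0591
```

Run:
```python
from h import *
p=viewer.camera("scene");P=cloud(p);print(circ(near(P,(.5225,-.1693),.036,.02,.04),.03,(.5225,-.1693)));print(togo((.5225,-.1693,.0445)))
cv2.imwrite("pics/s9.png",cv2.resize(p["color"][100:300,260:490],None,fx=3,fy=3,interpolation=cv2.INTER_CUBIC))
```

```text
(array([ 0.5227, -0.1703]), 290, np.float64(0.0032))
[ 0.0007 -0.0004  0.0071]
```

View pics/s9.png

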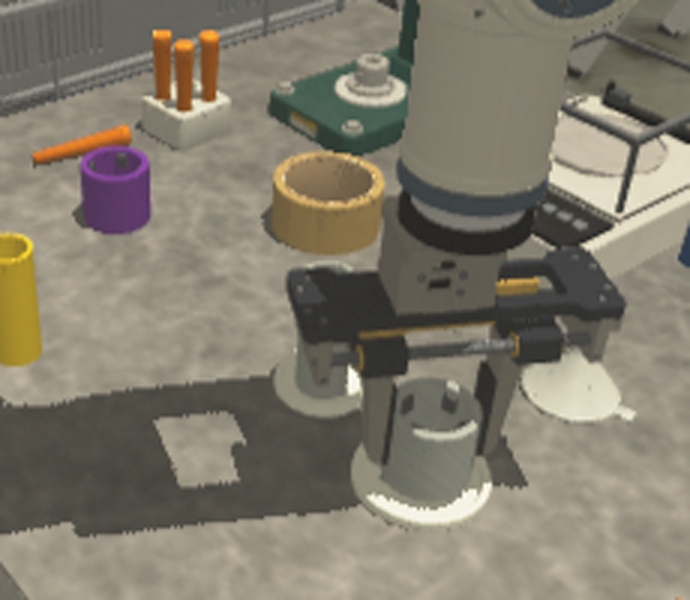

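The cup is over the seat at crop px (430,450) and centred. I make the last few millimetres slowly.

send_rows(translation=[[0, 0, 0.002], [0, 0, 0.002], [0, 0, 0.001], [0, 0, 0.001], [0, 0, 0], [0, 0, 0]], dr=[[0, 0, 0], [0, 0, 0], [0, 0, 0], [0, 0, 0], [0, 0, 0], [0, 0, 0]], gripper=[0.056, 0.056, 0.056, 0.056, 0.056, 0.056])

```text
t: 21.3
eef_pos: [0.5222, -0.17, 0.045]
ee_rot: [[0.475, 0.88, -0.0], [0.88, -0.475, 0.0], [-0.0, -0.0, -1.0]]
wrist_force: [-0.0, 0.2, -8.7]
finger_gap: 0.0593
```

send_rows(translation=[[0, 0, 0.0008], [0, 0, 0], [0, 0, 0]], dr=[[0, 0, 0], [0, 0, 0], [0, 0, 0]], gripper=[0.056, 0.056, 0.056])

```text
t: 21.6
eef_pos: [0.5223, -0.17, 0.0445]
ee_rot: [[0.475, 0.88, 0.0], [0.88, -0.475, -0.0], [0.0, 0.0, -1.0]]
wrist_force: [0.1, -0.5, -4.4]
finger_gap: 0.0589
```

The load has dropped from 8.7 to 4.4 N, so the cup is touching the seat. I release and rise.

send_rows(translation=[[0, 0, 0], [0, 0, 0], [0, 0, 0], [0, 0, 0], [0, 0, -0.01], [0, 0, -0.03], [0, 0, -0.04], [0, 0, -0.04], [0, 0, -0.04], [0, 0, -0.03], [0, 0, 0], [0, 0, 0]], dr=[[0, 0, 0], [0, 0, 0], [0, 0, 0], [0, 0, 0], [0, 0, 0], [0, 0, 0], [0, 0, 0], [0, 0, 0], [0, 0, 0], [0, 0, 0], [0, 0, 0], [0, 0, 0]], gripper=[0.082, 0.082, 0.082, 0.082, 0.082, 0.082, 0.082, 0.082, 0.082, 0.082, 0.082, 0.082])

```text
t: 22.8
eef_pos: [0.5223, -0.17, 0.2352]
ee_rot: [[0.475, 0.88, 0.002], [0.88, -0.475, -0.001], [0.0, 0.002, -1.0]]
wrist_force: [-0.5, -0.0, -0.2]
finger_gap: 0.0823
```

Run:
```python
from h import *
p=viewer.camera("scene");P=cloud(p)
for a in (.015,.035): print("wide",circ(near(P,(.5225,-.1693),.038,a,a+.015),.03,(.5225,-.1693)))
for a in (.03,.06): print("narrow",circ(near(P,(.533,-.0566),.026,a,a+.02),.019,(.533,-.0566)))
for c in ((.5225,-.1693),(.533,-.0566)): print(np.percentile(near(P,c,.034,.02,.12)[:,2],[97,99,100]))
cv2.imwrite("pics/s10.png",cv2.resize(p["color"][100:300,260:490],None,fx=3,fy=3,interpolation=cv2.INTER_CUBIC))
o=monitor.get_obs();print(o["eef_pos"],o["wrist_force"],o["finger_gap"],o["t"])
```

```text
wide (array([ 0.5227, -0.1704]), 222, np.float64(0.0032))
wide (array([ 0.5219, -0.1712]), 281, np.float64(0.0043))
narrow (array([ 0.5326, -0.0566]), 131, np.float64(0.0009))
narrow (array([ 0.5324, -0.0565]), 145, np.float64(0.0012))
[0.06088493 0.06140867 0.0632586 ]
[0.09915902 0.09967953 0.10007432]
[ 0.52168488 -0.1698078   0.23399556] [-0.58282901 -0.35365631 -0.51257117] 0.08221863956773257 22.85
```

View pics/s10.png

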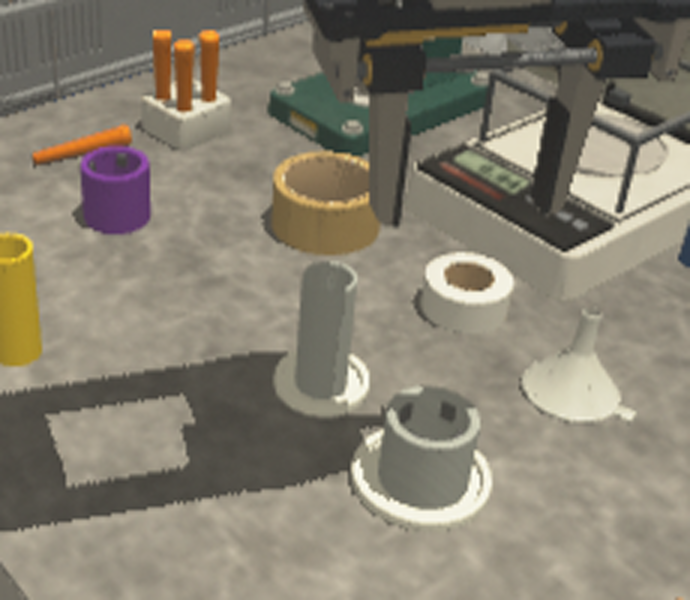

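Both cups stand upright and centred in their seats: the narrow one at crop px (325,335), the wide one at (428,450). The gripper is clear of both, so I hand in.

```bash
python3 -c "
from bench import order; print(order.sign_off())"
```

```text
the job is handed in; nothing more can be done
None
```

I pulled the narrow cup slowly out of the wide one and stood each cup, mouth up, in its own seat. I handed the job in at about 23 s of the 61 s; no verdict was reported.

Last checks, from the scene camera only after the final release:

| Check | Narrow cup | Wide cup |
|---|---|---|
| Distance from seat centre (limit 14 mm) | about 1 mm | about 1–2 mm |
| Top height, measured | 99–100 mm | about 61 mm |
| Top height expected when on the seat floor | 99 mm | 60 mm |

- **Upright:** for each cup, circle fits at two heights agree to about 1 mm, and both look upright in the picture.
- **Gripper:** it is empty and the fingertips are about 0.21 m above the table. The wrist force is near zero.
- **Forces:** the highest reading between moves was 14.8 N at the wrist, when the narrow cup touched its seat.
- **Fit quality:** the wide-cup circle fits were rougher than the others (3–4 mm rms), but still well inside the 14 mm limit. No check failed.

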